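# Hold the hidden bolt head while the bust stand is tightened

## Task

The slow nut runner on the bust stand is dragging the bolt round with the nut, so the shoulder bar cannot be tightened. First turn the dial of its torque controller until its pointer lines up with the black index block on the ring round the dial (leave the ring where it is), then let go of it, reach down into the narrow gap behind the bracket, grasp the bolt head and stop it from turning. Finish while still holding the bolt head firmly, do not let go of it, and do not knock over or push away the cup, the small clay bust or the modelling stick.

Things in the scene. Friction and masses are not known exactly. Their poses are not given: they have to be found in the camera images.
- stand: Bust stand, fixed. Origin on the table under the rear face of its bracket, in line with the bolt; x points to the rear (at yaw 0 away from the robot), y left, z up. Plywood board 18 mm thick, x -190 to 80, y -115 to 115 mm. Dark steel bracket plate, y -45 to 45, x -6 to 0 mm, top at z 121 mm. The bolt's axis is parallel to x at z 95 mm. See gap_top and runner_top for the rest.
- gap_top (a point): Middle of the gap's open top, 121 mm above the table; stand's axes. The gap lies between the bracket's rear face and a light wooden batten (in the stand's frame x 53 to 73, y -85 to 85 mm, top at 121 mm). It is 53 mm wide in x, open at the top and both ends, down to the board.
- runner_top (a point): Highest point of what stands in front of the bracket, 120 mm above the table, on the black nut runner's clamp; stand's axes. The runner is 44 mm in diameter, lies along x (stand's x -150 to -38 mm) on a wooden cradle and drives the steel nut. An aluminium shoulder bar is under the nut (y -100 to 100, z 82 to 108 mm).
- bolt_head (a point): Centre of the steel hexagonal bolt head in the gap: in the stand's frame (22, 0, 95) mm. It is 30 mm across flats, 34.6 mm across corners, 18 mm thick along the axis (x 13 to 31 mm); a 24 mm diameter sleeve lies between it and the bracket. The point's x is the bolt's axis; it turns with the head. Pinch it from above, the fingers closing along the stand's y.
- bolt (a joint): Angle of the head about the stand's x (right-handed), rad. At multiples of 1.047 (60 degrees) two flats stand upright, facing the stand's +y and -y. The runner drives it all the time with a steady 0.2 N m; free, it creeps at about +0.2 rad/s. It cannot move along its axis. The nut keeps turning when the head is held.
- controller: Torque controller, a grey box 130 x 130 mm and 55 mm high, fixed to the table. Origin: under its centre; the dial stands on the middle of its top. Pointer directions are measured in its frame.
- dial_grip (a point): Point on the dial's upright axis at grip height, 85 mm above the table; it turns with the dial. The dial is a black disc of 42 mm diameter (top at 67 mm) with an upright grip bar 44 mm long and 12 mm thick, 67 to 95 mm above the table. The bar lies along the point's x; the pointer, with a white line on top, is at its +x end.
- dial (a joint): Angle of the dial, rad, growing clockwise seen from above; at 0 the pointer points along the controller's +x. It turns without stops and stays where it is left (friction 0.03 N m).
- index (a joint): Angle of the index ring, rad, with the same zero and sense as the dial: the dial is right when both angles are equal. At the start it is 0.6 to 1.5 rad clockwise of the dial. Stiff (0.15 N m).
- dial_pointer (a point): Point beyond the tip of the dial's pointer, 40 mm from the dial's axis, 67 mm above the table.
- index_mark (a point): Point over the inner half of the index block, 40 mm from the dial's axis, 67 mm above the table. The index block is black, 16 x 7 mm, 4 mm high, on an aluminium ring of 79 mm diameter lying on the box around a white scale.
- maquette: Small dark clay bust, 90 mm wide at the foot, 108 mm high, loose. Origin under its centre. To be left alone.
- cup: White cup, 72 mm across, 85 mm high, loose. Origin under its centre. To be left alone.
- stick: Wooden modelling stick, 185 mm long, 10 mm high, lying along its x. To be left alone.
Mind the look-alikes: they are no part of the job. There is more than one size of the controller; the one meant has the size given above.

How it is judged:
By the outcome, as a careful person would: the job done as asked, in the order asked, and still so for the second after the job is handed in, while the arm keeps its last pose, push and grip.
It also fails if it takes over 51 s, if anything falls off the work surface, if the arm or the gripper's body presses on something with over 40 N, if the wrist force passes 120 N, or if a joint passes its speed limit or range.

## Robot

A 6-joint arm with a two-finger parallel gripper is mounted at the origin on the work surface. World frame = base frame: x ahead of the robot, y to its left, z up, the work surface at z = 0. Lengths are in m, angles in rad, forces in N, time in s.
With the tool pointing down it reaches from about 0.35 to 0.975 m from the base axis. Payload 4.9 kg.
Tool frame: the origin (TCP) lies at the very end of the fingers, on their centre line; the grasp point (between the pads) lies 19 mm behind it (ctrl.grasp_offset is the distance from the TCP to the grasp point, in m); z points along the fingers, y is the line along which they close (so a half turn about z gives the same grasp; the last joint's range is limited). The gripper opens to 85 mm and grips with 20 to 120 N. Pads are 22 mm wide; open, the fingers measure 114 mm over their backs; the gripper's body (76 mm by 85 mm) begins 54 mm behind the grasp point. The pads swing forward as they close: fully open they stand 13 mm farther back than shut.
Start: joints at [1.073, 0.053, 1.613, -0, 1.476, -0.119], TCP at [0.231, 0.581, 0.194] pointing down, gripper open.
Joint ranges: [-3.01, 3.01], [-1.01, 2.22], [0.06, 2.58], [-1.02, 4.17], [0.09, 2.62], [-3.14, 3.14]. Speed limits (rad/s): [2.57, 2.57, 3.14, 3.14, 3.14, 3.14].

## Interface

Orientations are given as a rotation vector (axis times angle).
In Python, from station import ctrl, optics gives the robot as it stands.
- The arm moves only by the shell command python3 -m handwheel 'ROWS' [OPENING] [FORCE]. ROWS is JSON, a list of rows, each an object of numbers: "tx", "ty", "tz": the shift along the tool's x, y, z in mm; "roll": the turn about the tool's z in rad. A call has 1 to 12 rows; each row shifts and turns the commanded pose from where the row before left it, along the tool's axes as they then stand; what a row does not reach is not made up. A row lasts 1/12 s, in which the tool goes at most 41.7 mm and 7.16 degrees, less where a joint would pass 70% of its speed; a pose out of reach is approached as far as the arm can. A call with a gripper value outside its range is refused whole. OPENING is the finger opening in mm, from 0 to 85.4, set as the call begins (- or left out, the last holds). The fingers move at their own pace and stop on an object; FORCE is the grip in N (left out, the last holds). Time passes only in rows, so rows that do not move let the fingers close. It gives the time, the measured TCP pose, the force, the opening and the grip force at its end, in the units of the state.
- ctrl.get_obs(): the state, without advancing time (a new reading comes with each control period).
- optics.get_image(name): name is "side" or "top"; returns (picture, depth): 480x640x3 uint8, red, green, blue; 480x640 float32, m along the optical axis (not along the pixel's ray), 0 where there is no reading.
- optics.camera_params(name): a dict with "mtx" (3x3 intrinsics, pixels), "k1" (the pictures are not rectified: a ray, as slopes to the right and down, at radius r is drawn at 1 + k1 r^2 times it, then the intrinsics apply), "extrinsics" (4x4, takes a point from camera to world coordinates). Camera axes: x right, y down, z forward; pixel columns grow to the right and rows downward; lengths in m; the calibration is good to about 2 mm. A picture is of the moment at which its call begins. camera_params takes no time and is no camera call.
- ctrl.finish_job(): hands the job in; it is judged then, once.
The state is a dict: "t": time; "q": joint angles; "dq": joint speeds; "effort": joint torques, N m; "tool_pos": TCP position; "tool_rot": TCP orientation; "contact_force": force on the tool from outside, world axes, zero at the start; "wrist_torque": the same for the moment, N m; "opening": finger opening in m; "grip_force": force on a finger pad.
Only numpy, scipy, OpenCV 4.12 (cv2) and the standard library are available. Lean on these libraries where they do the work, as an engineer would, in place of code of your own. Each camera call takes 0.05 s, during which the arm holds its last target. There are 200 camera calls.

## Working session

There is one attempt and no reset: what is moved stays moved. The work goes in short steps, Python scripts to look and compute and a shell command to move; the robot and the scene stay as the last step left them, time stands still between calls to the robot, and variables do not carry over. Pictures are saved under pics/ and viewed, at most 10 in all, crops included, and the job is handed in when it is done.

```bash
mkdir -p pics; ls; cat > h.py <<'E'
import numpy as np, cv2
from station import ctrl, optics
from scipy.spatial.transform import Rotation as R
def grab(n,name):
    p,d=optics.get_image(n); cv2.imwrite(f'pics/{name}.png',p[:,:,::-1]); np.save(f'pics/{name}.npy',d); return p,d
def ray(n,uv):
    c=optics.camera_params(n); K=np.array(c['mtx']); E=np.array(c['extrinsics'])
    uv=np.atleast_2d(np.float64(uv)); 
    s=cv2.undistortPoints(uv[:,None],K,np.array([c['k1'],0,0,0.]))[:,0]
    return E[:3,3], np.c_[s,np.ones(len(s))]@E[:3,:3].T
def plane(n,uv,z):
    o,d=ray(n,uv); return o+d*((z-o[2])/d[:,2])[:,None]
def depthpt(n,uv,D):
    o,d=ray(n,uv); uv=np.atleast_2d(uv).astype(int); return o+d*D[uv[:,1],uv[:,0]][:,None]
E
python3 - <<'E'
from h import *
for n in('top','side'):
    grab(n,n+'0'); print(n,{k:np.round(v,3).tolist() for k,v in optics.camera_params(n).items()})
o=ctrl.get_obs(); print(o['t'],R.from_rotvec(o['tool_rot']).as_matrix().round(3),o['tool_pos'],o['opening'])
E
```

```text
pics
top {'mtx': [[575.107, 0.0, 320.478], [0.0, 575.107, 237.971], [0.0, 0.0, 1.0]], 'k1': -0.027, 'extrinsics': [[-0.023, -0.992, 0.123, 0.325], [-1.0, 0.024, 0.0, -0.109], [-0.003, -0.122, -0.992, 1.345], [0.0, 0.0, 0.0, 1.0]]}
side {'mtx': [[557.647, 0.0, 321.486], [0.0, 557.647, 240.124], [0.0, 0.0, 1.0]], 'k1': -0.014, 'extrinsics': [[-0.981, -0.131, 0.142, 0.328], [-0.193, 0.691, -0.696, 0.592], [-0.007, -0.711, -0.703, 0.802], [0.0, 0.0, 0.0, 1.0]]}
0.1 [[-0.929  0.37  -0.001]
 [ 0.37   0.929 -0.002]
 [ 0.    -0.002 -1.   ]] [0.23084495 0.58011899 0.19266675] 0.08540833526813892
```

View pics/top0.png

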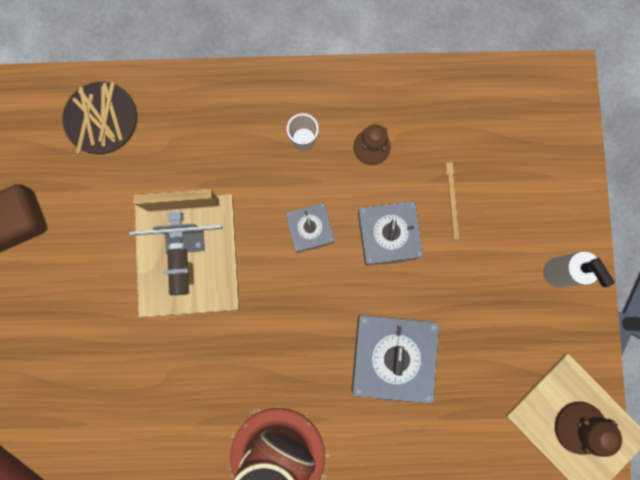

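View pics/side0.png

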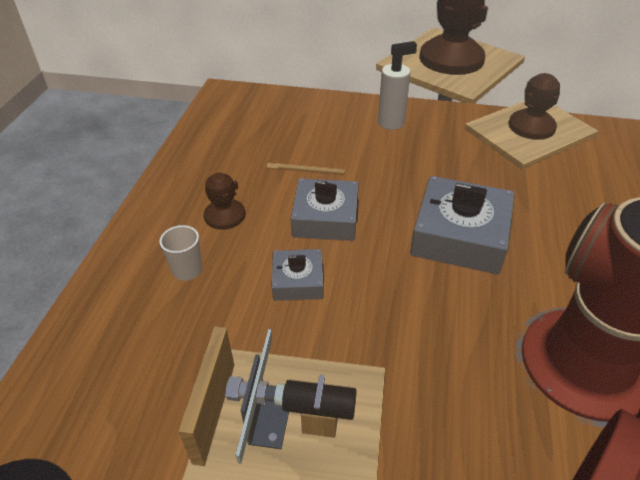

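Top view: there are three controllers, at (310,227) about 40 px wide, (391,233) about 58 px and (397,359) about 80 px. At roughly 446 px/m, 130 mm is 58 px, so the middle one at (391,233) fits. The stand is at (185,250), with the bolt head near (176,217). I'll confirm with a crop and measure.

```bash
python3 - <<'E'
from h import *
p=cv2.imread('pics/top0.png')
a=cv2.resize(p[195:270,350:430],None,fx=5,fy=5,interpolation=cv2.INTER_CUBIC)
b=cv2.resize(p[185:260,130:230],None,fx=4,fy=4,interpolation=cv2.INTER_CUBIC)
s=cv2.imread('pics/side0.png')
c=cv2.resize(s[170:245,285:365],None,fx=5,fy=5,interpolation=cv2.INTER_CUBIC)[:,:400]
im=np.zeros((600,800,3),np.uint8); im[:375,:400]=a; im[:300,400:]=b; im[300:600,400:]=c[:300]
cv2.imwrite('pics/crop1.png',im)
# boxes: grey-blue mask
h=cv2.cvtColor(p,cv2.COLOR_BGR2HSV); m=cv2.inRange(h,(95,25,60),(130,140,170))
m=cv2.morphologyEx(m,cv2.MORPH_CLOSE,np.ones((5,5)))
for q in cv2.findContours(m,cv2.RETR_EXTERNAL,cv2.CHAIN_APPROX_NONE)[0]:
    if cv2.contourArea(q)>1000:
        q=cv2.convexHull(q);r=cv2.minAreaRect(q); w=plane('top',cv2.boxPoints(r),.055); print(np.round(r[0]),w.mean(0).round(4),np.linalg.norm(np.diff(w,axis=0),axis=1).round(4),np.degrees(np.arctan2(*(w[1]-w[0])[[1,0]])).round(1))
E
```

```text
[396. 359.] [ 0.2111 -0.2694  0.055 ] [0.17   0.171  0.1699] -6.9
[391. 232.] [ 0.4938 -0.2677  0.055 ] [0.122  0.1216 0.1206] -83.7
```

View pics/crop1.png

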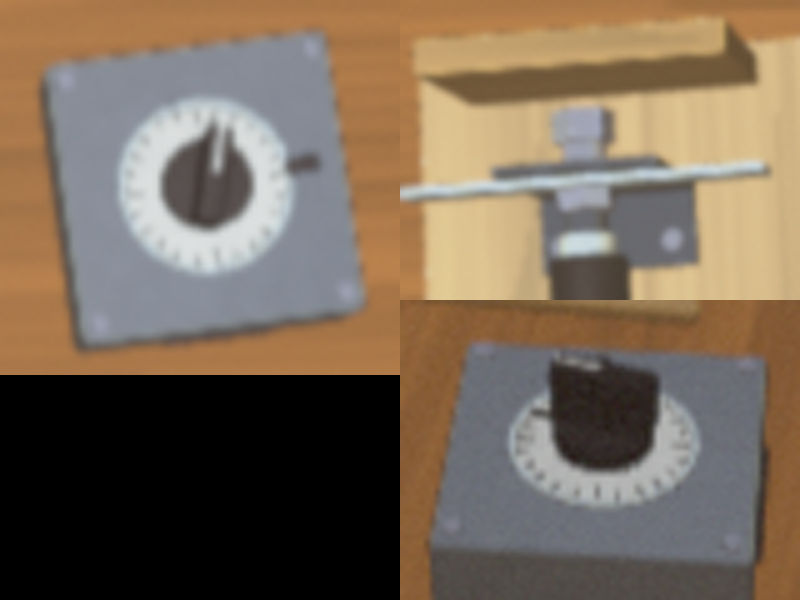

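The crop confirms the middle box: its measured side is about 125 mm, and the others are about 170 and 90 mm. The white line and pointer point up in the image, and the index block is at about (410.6,227.5), roughly 75° clockwise. Next I'll measure the dial, index and stand precisely.

```bash
python3 - <<'E'
from h import *
p=cv2.imread('pics/top0.png'); D=np.load('pics/top0.npy'); h=cv2.cvtColor(p,cv2.COLOR_BGR2HSV)
vv,uu=np.mgrid[:480,:640]; uv=np.c_[uu.ravel(),vv.ravel()]
P=depthpt('top',uv,D).reshape(480,640,3)
# dial: white scale disc -> ellipse of hull
roi=np.zeros((480,640),bool); roi[205:260,365:418]=1
wm=((h[...,2]>185)&(h[...,1]<45)&roi).astype(np.uint8)
c=max(cv2.findContours(wm,0,1)[0],key=cv2.contourArea); e=cv2.fitEllipse(cv2.convexHull(np.vstack(cv2.findContours(wm,0,1)[0])))
ax=plane('top',e[0],.056)[0]; print('disc',e,ax)
dk=((h[...,2]<110)&roi).astype(np.uint8)
n,l,s,ce=cv2.connectedComponentsWithStats(dk)
for i in range(1,n): 
    if s[i,4]>3: print('dark',s[i],ce[i],plane('top',ce[i],.067)[0].round(4))
# index weighted centroid
sub=p[220:236,403:417].astype(float).sum(2)/3; W=np.clip(125-sub,0,None)
print(sub.astype(int))
# stand
roi=np.zeros((480,640),bool); roi[175:330,120:250]=1
z=P[...,2]
for nm,m in dict(batten=roi&(z>.112)&(z<.13)&(vv<212),board=roi&(z>.010)&(z<.026),hd=roi&(z>.1)&(z<.118)&(uu>160)&(uu<192)&(vv>205)&(vv<226)).items():
    q=uv[m.ravel()]; r=cv2.minAreaRect(q.astype(np.float32)); hz={'batten':.121,'board':.018,'hd':.111}[nm]
    w=plane('top',cv2.boxPoints(r),hz); d=np.diff(w,axis=0); print(nm,len(q),np.median(P[m],0).round(4),w.round(4).tolist(),np.linalg.norm(d,axis=1).round(4),np.degrees(np.arctan2(d[:2,1],d[:2,0])).round(1))
E
```

```text
disc ((390.67413330078125, 231.7061004638672), (33.89196014404297, 34.74201583862305), 144.46463012695312) [ 0.49455212 -0.26786845  0.056     ]
dark [383 221  17  19 208] [390.72596154 231.53365385] [ 0.4935 -0.2666  0.067 ]
dark [408 226   6   3  15] [410.6 227.2] [ 0.5022 -0.3116  0.067 ]
dark [365 256   1   4   4] [365.  257.5] [ 0.4365 -0.2071  0.067 ]
dark [405 259   5   1   5] [407. 259.] [ 0.4309 -0.3006  0.067 ]
[[189 165 146 141 141 141 140 139 140 140 140 140 140 142]
 [200 185 156 143 141 140 140 140 140 139 139 140 140 141]
 [198 195 172 150 142 141 141 140 140 139 139 139 140 138]
 [201 200 191 169 147 141 141 141 140 139 139 140 139 138]
 [213 209 205 191 155 141 141 137 135 136 136 139 140 139]
 [218 210 201 195 156 136 133 126 119 119 125 136 139 139]
 [217 204 198 192 146 120 113 101  94  94 109 131 139 139]
 [217 209 208 187 131  97  90  84  82  84 100 125 138 140]
 [218 214 208 181 124  92  89  90  90  94 104 127 137 139]
 [216 201 195 181 145 112 108 114 116 117 123 134 139 141]
 [215 197 199 199 178 147 132 134 135 136 136 140 140 140]
 [218 213 215 214 194 169 146 139 139 139 139 140 141 141]
 [220 218 217 212 193 172 148 140 139 140 139 139 140 141]
 [220 217 205 198 190 172 148 139 139 139 139 139 140 140]
 [220 217 203 195 194 172 147 139 139 140 139 138 139 139]
 [219 217 212 202 199 168 145 140 140 139 139 139 139 139]]
batten 747 [0.5736 0.2104 0.1205] [[0.5801, 0.2954, 0.121], [0.5885, 0.1267, 0.121], [0.5665, 0.1251, 0.121], [0.5581, 0.2934, 0.121]] [0.1689 0.0221 0.1685] [ -87.1 -175.8]
board 8296 [0.4377 0.1829 0.0183] [[0.6184, 0.3337, 0.018], [0.626, 0.0979, 0.018], [0.3255, 0.0826, 0.018], [0.3177, 0.3119, 0.018]] [0.2359 0.3009 0.2295] [ -88.2 -177.1]
hd 158 [0.5295 0.209  0.1077] [[0.5139, 0.2372, 0.111], [0.5426, 0.2375, 0.111], [0.541, 0.174, 0.111], [0.5124, 0.1739, 0.111]] [0.0287 0.0635 0.0286] [  0.6 -91.4]
```

Axis at about (0.494,-0.268), and the two independent fits agree to 1 mm. The index block lies at yaw about -78.8°, r about 45 mm. The bar is at yaw about -14°. Now I'll move, in two legs, at z about 0.2.

```bash
python3 -m handwheel '[{"tx":-27,"ty":-14,"tz":-1},{"tx":-27,"ty":-14,"tz":-1},{"tx":-27,"ty":-14,"tz":-1},{"tx":-27,"ty":-14},{"tx":-27,"ty":-14},{"tx":-27,"ty":-14},{"tx":-27,"ty":-14},{"tx":-27,"ty":-14},{"tx":-27,"ty":-14},{"tx":-27,"ty":-14},{"tx":-27,"ty":-14},{"tx":-27,"ty":-14}]' 50 40
cat > go.py <<'E'
import sys
from h import *
# print needed tool-frame shift to world point and roll to given tool-y yaw (deg)
x,y,z,yaw=map(float,sys.argv[1:5]); o=ctrl.get_obs(); M=R.from_rotvec(o['tool_rot']).as_matrix()
cy=np.degrees(np.arctan2(M[1,1],M[0,1])); r=-(yaw-cy); r=(r+90)%180-90
print('t',round(o['t'],2),'pos',o['tool_pos'].round(4) if hasattr(o['tool_pos'],'round') else o['tool_pos'],'yawY',cy.round(2),'q',np.round(o['q'],2),'z',M[:,2].round(3))
print('shift mm',(M.T@(np.array([x,y,z])-o['tool_pos'])*1e3).round(1),'roll rad',np.radians(r).round(3),'F',np.round(o['contact_force'],1),'open',o['opening'],'grip',o['grip_force'])
E
python3 go.py .4942 -.2678 .19 76
```

```text
t 0.1 pos [0.2308 0.5801 0.1927] yawY 68.29 q [ 1.07  0.05  1.61  0.    1.48 -0.12] z [-0.001 -0.002 -1.   ]
shift mm [-558.3 -690.4    3.8] roll rad -0.134 F [-0.4 -0.9 -0. ] open 0.08540833526813892 grip 0.0$[0]: bad value
```

```bash
python3 -m handwheel '[{"tx":-27,"ty":-14,"tz":-1,"roll":0},{"tx":-27,"ty":-14,"tz":-1,"roll":0},{"tx":-27,"ty":-14,"tz":-1,"roll":0},{"tx":-27,"ty":-14,"tz":0,"roll":0},{"tx":-27,"ty":-14,"tz":0,"roll":0},{"tx":-27,"ty":-14,"tz":0,"roll":0},{"tx":-27,"ty":-14,"tz":0,"roll":0},{"tx":-27,"ty":-14,"tz":0,"roll":0},{"tx":-27,"ty":-14,"tz":0,"roll":0},{"tx":-27,"ty":-14,"tz":0,"roll":0},{"tx":-27,"ty":-14,"tz":0,"roll":0},{"tx":-27,"ty":-14,"tz":0,"roll":0}]' 50 40
python3 go.py .4942 -.2678 .19 76
```

```text
t: 1.1
tool_pos: [0.4705, 0.3033, 0.1963]
tool_rot: [-0.591, -3.085, 0.001]
contact_force: [0.4, 0.4, -1.0]
opening: 0.0501
grip_force: 0.0
t 1.1 pos [0.4705 0.3033 0.1963] yawY 68.29 q [ 0.44 -0.1   1.76  0.    1.48 -0.75] z [-0.001 -0.    -1.   ]
shift mm [-233.3 -521.9    6.5] roll rad -0.134 F [ 0.4  0.4 -1. ] open 0.05007581220962775 grip 0.0
```

```bash
python3 -m handwheel '[{"tx":-15,"ty":-34,"tz":0,"roll":0},{"tx":-15,"ty":-34,"tz":0,"roll":0},{"tx":-15,"ty":-34,"tz":0,"roll":0},{"tx":-15,"ty":-34,"tz":0,"roll":0},{"tx":-15,"ty":-34,"tz":0,"roll":0},{"tx":-15,"ty":-34,"tz":0,"roll":0},{"tx":-15,"ty":-34,"tz":0,"roll":0},{"tx":-15,"ty":-34,"tz":0,"roll":0},{"tx":-15,"ty":-34,"tz":0,"roll":0},{"tx":-15,"ty":-34,"tz":0,"roll":0},{"tx":-15,"ty":-34,"tz":0,"roll":0},{"tx":-15,"ty":-34,"tz":0,"roll":0}]'
python3 go.py .4942 -.2678 .19 76
```

```text
t: 2.1
tool_pos: [0.4858, -0.1426, 0.1964]
tool_rot: [-0.592, -3.085, -0.0]
contact_force: [0.7, -0.7, 0.2]
opening: 0.05
grip_force: 0.0
t 2.1 pos [ 0.4858 -0.1426  0.1964] yawY 68.28 q [-0.43 -0.24  1.88  0.    1.5  -1.62] z [-0.  0. -1.]
shift mm [ -54.1 -113.2    6.4] roll rad -0.135 F [ 0.7 -0.7  0.2] open 0.05002240816250571 grip 0.0
```

```bash
python3 -m handwheel '[{"tx":-14,"ty":-28,"tz":1.5,"roll":0},{"tx":-14,"ty":-28,"tz":1.5,"roll":0},{"tx":-13,"ty":-28,"tz":1.5,"roll":0},{"tx":-13,"ty":-28,"tz":1.5,"roll":0},{"tx":0,"ty":0,"tz":0,"roll":-0.07},{"tx":0,"ty":0,"tz":0,"roll":-0.065},{"tx":0,"ty":0,"tz":0,"roll":0},{"tx":0,"ty":0,"tz":0,"roll":0}]' 40
python3 go.py .4942 -.2678 .072 76
python3 - <<'E'
from h import *
s,_=grab('side','s1'); t,_=grab('top','t1')
im=np.zeros((480,800,3),np.uint8)
a=cv2.resize(s[110:245,270:380],(391,480),interpolation=cv2.INTER_CUBIC);b=cv2.resize(t[175:295,340:440],(400,480),interpolation=cv2.INTER_CUBIC)
im[:,:391]=a; im[:,400:]=b; cv2.imwrite('pics/c2.png',im[:,:,::-1])
E
```

```text
t: 2.77
tool_pos: [0.4949, -0.2648, 0.1903]
tool_rot: [-0.385, -3.117, -0.001]
contact_force: [-0.8, -0.2, 0.3]
opening: 0.0403
grip_force: 0.0
t 2.77 pos [ 0.4949 -0.2648  0.1903] yawY 75.93 q [-0.62 -0.1   1.77  0.    1.47 -1.95] z [-0.001  0.001 -1.   ]
shift mm [ -0.2  -3.1 118.3] roll rad -0.001 F [-0.8 -0.2  0.3] open 0.04025478530261582 grip 0.0
```

View pics/c2.png

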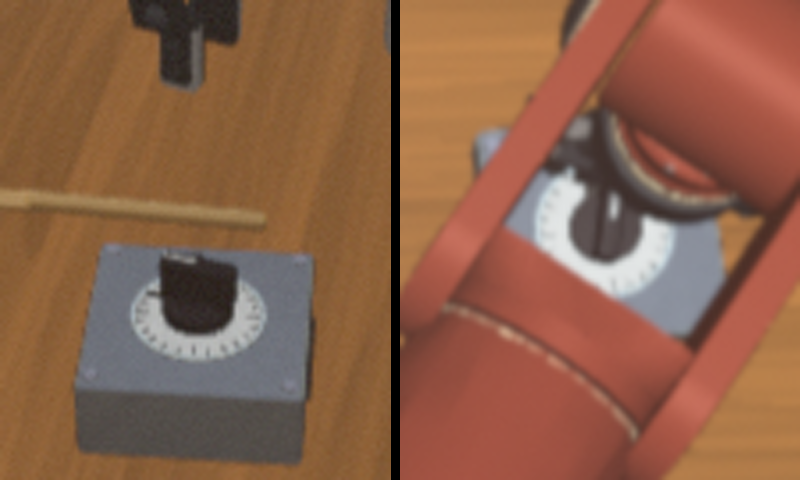

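The side crop shows the gripper above the dial, with its pointer at image left, toward world +x. The arm hides most of the top view. Descending and gripping.

```bash
python3 -m handwheel '[{"tx":0,"ty":-3,"tz":13,"roll":0},{"tx":0,"ty":0,"tz":15,"roll":0},{"tx":0,"ty":0,"tz":15,"roll":0},{"tx":0,"ty":0,"tz":15,"roll":0},{"tx":0,"ty":0,"tz":15,"roll":0},{"tx":0,"ty":0,"tz":15,"roll":0},{"tx":0,"ty":0,"tz":12,"roll":0},{"tx":0,"ty":0,"tz":10,"roll":0},{"tx":0,"ty":0,"tz":8,"roll":0},{"tx":0,"ty":0,"tz":0,"roll":0}]'
python3 go.py .4942 -.2678 .072 76
python3 -m handwheel '[{"tx":0,"ty":0,"tz":0,"roll":0},{"tx":0,"ty":0,"tz":0,"roll":0},{"tx":0,"ty":0,"tz":0,"roll":0},{"tx":0,"ty":0,"tz":0,"roll":0},{"tx":0,"ty":0,"tz":0,"roll":0},{"tx":0,"ty":0,"tz":0,"roll":0}]' 0 30
python3 go.py .4942 -.2678 .072 11.2
python3 - <<'E'
from h import *
print(ctrl.get_obs()['wrist_torque'])
s,_=grab('side','s2')
cv2.imwrite('pics/c3.png',cv2.resize(s[150:245,270:380],(660,570),interpolation=cv2.INTER_CUBIC)[:,:,::-1])
E
```

```text
t: 3.7
tool_pos: [0.4933, -0.2669, 0.0705]
tool_rot: [-0.382, -3.115, -0.003]
contact_force: [-1.0, -0.3, -0.2]
opening: 0.0401
grip_force: 0.0
t 3.7 pos [ 0.4933 -0.2669  0.0705] yawY 76.03 q [-0.63  0.01  1.87 -0.    1.26 -1.96] z [-0.003  0.002 -1.   ]
shift mm [-1.1 -0.6 -1.5] roll rad 0.001 F [-1.  -0.3 -0.2] open 0.04013528392432462 grip 0.0
t: 4.2
tool_pos: [0.4947, -0.268, 0.0733]
tool_rot: [0.382, 3.118, -0.001]
contact_force: [0.1, 0.3, -0.2]
opening: 0.0005
grip_force: 0.0
t 4.2 pos [ 0.4947 -0.268   0.0733] yawY 76.03 q [-0.63  0.01  1.87  0.    1.27 -1.96] z [ 0.001 -0.    -1.   ]
shift mm [0.5 0.1 1.3] roll rad 1.131 F [ 0.1  0.3 -0.2] open 0.0005407836647684058 grip 0.0
[0.01303122 0.01134234 0.06239943]
```

View pics/c3.png

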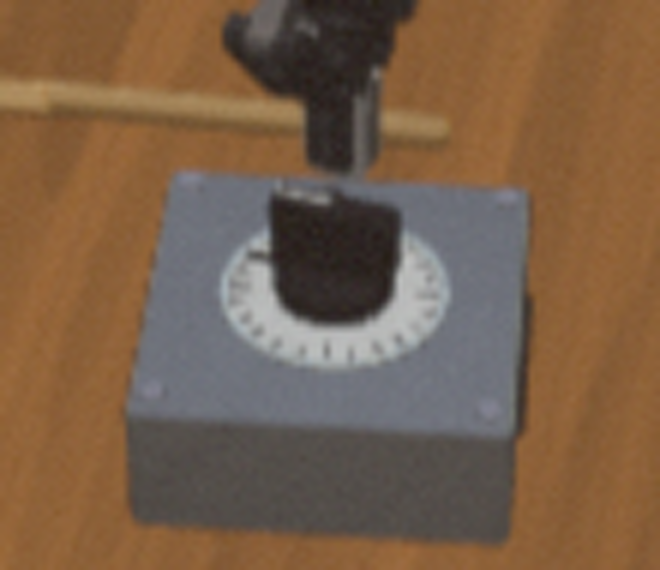

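The side crop shows the fingers closed behind and above the bar, so the grasp missed. I'll check the top calibration against the side view and the reported TCP.

```bash
python3 - <<'E'
from h import *
s=cv2.imread('pics/s2.png'); D=np.load('pics/s2.npy'); T=np.load('pics/top0.npy')
def proj(n,X):
    c=optics.camera_params(n);E=np.linalg.inv(np.array(c['extrinsics']));
    return cv2.projectPoints(np.float64([X]),cv2.Rodrigues(E[:3,:3])[0],E[:3,3],np.array(c['mtx']),np.array([c['k1'],0,0,0.]))[0].ravel()
o=ctrl.get_obs();print('tcp in side',proj('side',o['tool_pos']))
print('seen fingertip depth',depthpt('side',[[326,174],[328,176]],D))
print('axis from top -> side',proj('side',[.4942,-.2678,.056]),'seen disc centre side approx',270+335/6,150+285/6, plane('side',[270+335/6,150+290/6],.056))
print('top depth box corner/dial',depthpt('top',[[372,250],[412,250],[391,233]],T))
print('side depth box top',depthpt('side',[[300,213],[350,215],[303,183]],D))
print('table side',depthpt('side',[[380,150],[150,300],[400,300]],D),'table top',depthpt('top',[[300,300],[480,120],[60,250]],T))
E
```

```text
tcp in side [325.44657069 192.01901431]
seen fingertip depth [[ 0.49037893 -0.25242923  0.13179722]
 [ 0.48762904 -0.25885416  0.12233364]]
axis from top -> side [325.62849253 198.51102251] seen disc centre side approx 325.8333333333333 197.5 [[ 0.49389167 -0.26843006  0.056     ]]
top depth box corner/dial [[ 0.45446329 -0.22462573  0.05142411]
 [ 0.45220861 -0.31489865  0.05243334]
 [ 0.48626538 -0.26341634  0.09714118]]
side depth box top [[ 0.53629457 -0.2149228   0.05564416]
 [ 0.43733179 -0.22948764  0.05391696]
 [ 0.5514073  -0.31068066  0.05430228]]
table side [[ 4.10504619e-01 -5.36210157e-01 -2.59745782e-04]
 [ 7.72677073e-01  1.04310702e-02 -1.42051037e-03]
 [ 3.17949629e-01 -7.69336472e-02 -1.86728446e-03]] table top [[ 3.46826036e-01 -5.75726759e-02 -5.77647812e-03]
 [ 7.70390004e-01 -5.02561858e-01 -1.95571247e-03]
 [ 4.76977775e-01  5.08430581e-01 -3.92276805e-04]]
```

```bash
python3 - <<'E'
from h import *
s,D2=grab('side','s3')
for nm in('s1','s3'):
    D=np.load(f'pics/{nm}.npy'); vv,uu=np.mgrid[100:200,300:350]; uv=np.c_[uu.ravel(),vv.ravel()]
    P=depthpt('side',uv,D); m=(abs(P[:,0]-.4945)<.03)&(abs(P[:,1]+.267)<.04)&(P[:,2]>.098)&(D[uv[:,1],uv[:,0]]>0)
    Q=P[m]; U=uv[m]
    for b in np.arange(.095,.25,.01):
        k=(Q[:,2]>=b)&(Q[:,2]<b+.01)
        if k.sum()>2: print(nm,b.round(3),k.sum(),Q[k].min(0).round(3),Q[k].max(0).round(3),U[k].mean(0).round(0))
o=ctrl.get_obs(); print(o['tool_pos'],o['t'],o['q'],o['opening'])
E
```

```text
s1 0.225 43 [ 0.476 -0.289  0.228] [ 0.509 -0.237  0.235] [327. 126.]
s1 0.235 102 [ 0.476 -0.29   0.235] [ 0.507 -0.23   0.245] [327. 124.]
s1 0.245 103 [ 0.476 -0.288  0.245] [ 0.507 -0.228  0.255] [326. 120.]
s3 0.105 12 [ 0.482 -0.27   0.111] [ 0.501 -0.259  0.115] [327. 179.]
s3 0.115 43 [ 0.48  -0.274  0.116] [ 0.502 -0.253  0.125] [328. 176.]
s3 0.125 50 [ 0.48  -0.273  0.125] [ 0.502 -0.251  0.135] [327. 173.]
s3 0.135 48 [ 0.48  -0.272  0.135] [ 0.501 -0.251  0.145] [328. 169.]
s3 0.145 22 [ 0.477 -0.277  0.145] [ 0.498 -0.251  0.155] [331. 163.]
s3 0.155 87 [ 0.472 -0.303  0.155] [ 0.51  -0.232  0.165] [329. 160.]
s3 0.165 56 [ 0.47  -0.304  0.165] [ 0.513 -0.228  0.175] [329. 157.]
s3 0.175 87 [ 0.47  -0.307  0.175] [ 0.512 -0.227  0.185] [331. 151.]
s3 0.185 62 [ 0.471 -0.305  0.185] [ 0.5   -0.227  0.195] [332. 147.]
s3 0.195 72 [ 0.469 -0.307  0.195] [ 0.514 -0.227  0.205] [330. 145.]
s3 0.205 110 [ 0.469 -0.281  0.205] [ 0.515 -0.227  0.215] [330. 141.]
s3 0.215 114 [ 0.469 -0.28   0.215] [ 0.511 -0.227  0.225] [324. 140.]
s3 0.225 63 [ 0.486 -0.248  0.225] [ 0.51  -0.228  0.235] [320. 137.]
s3 0.235 106 [ 0.465 -0.247  0.236] [ 0.522 -0.229  0.245] [322. 131.]
s3 0.245 155 [ 0.465 -0.249  0.245] [ 0.524 -0.228  0.255] [324. 127.]
[ 0.49449671 -0.26788307  0.07301561] 4.3 [-6.28789459e-01  1.01461606e-02  1.86552449e+00 -5.11070694e-06
  1.26559032e+00 -1.95578588e+00] 0.00011681898833140159
```

The side depth shows the true fingertip at z of about 0.112 while the TCP reports 0.073. The same 38 mm gap appears in s1 (0.228 against 0.190), while xy agrees. So the reported TCP sits about 38 mm beyond the real fingertips along the tool's z. I'll correct for it: open, go 38 mm lower, then grip.

```bash
python3 -c "
from station import ctrl; print(ctrl.grasp_offset)"
python3 -m handwheel '[{"tx":0,"ty":0,"tz":0,"roll":0},{"tx":0,"ty":0,"tz":0,"roll":0},{"tx":0,"ty":0,"tz":0,"roll":0},{"tx":0,"ty":0,"tz":0,"roll":0},{"tx":0,"ty":0,"tz":8,"roll":0},{"tx":0,"ty":0,"tz":8,"roll":0},{"tx":0,"ty":0,"tz":8,"roll":0},{"tx":0,"ty":0,"tz":8,"roll":0},{"tx":0,"ty":0,"tz":6,"roll":0},{"tx":0,"ty":0,"tz":0,"roll":0}]' 40 30
python3 -m handwheel '[{"tx":0,"ty":0,"tz":0,"roll":0},{"tx":0,"ty":0,"tz":0,"roll":0},{"tx":0,"ty":0,"tz":0,"roll":0},{"tx":0,"ty":0,"tz":0,"roll":0},{"tx":0,"ty":0,"tz":0,"roll":0},{"tx":0,"ty":0,"tz":0,"roll":0}]' 0 30
python3 go.py .4942 -.2678 .033 11.2
```

```text
0.0187
t: 5.13
tool_pos: [0.493, -0.2669, 0.0323]
tool_rot: [-0.382, -3.115, -0.003]
contact_force: [-1.3, 0.1, -0.7]
opening: 0.0402
grip_force: 0.0
t: 5.63
tool_pos: [0.495, -0.2674, 0.0352]
tool_rot: [0.382, 3.117, 0.001]
contact_force: [3.7, 3.8, 0.4]
opening: 0.0113
grip_force: 34.8
t 5.63 pos [ 0.495  -0.2674  0.0352] yawY 76.03 q [-0.63  0.06  1.89  0.    1.2  -1.96] z [ 0.001  0.001 -1.   ]
shift mm [ 0.7 -0.6  2.2] roll rad 1.132 F [3.7 3.8 0.4] open 0.011285926210987687 grip 34.84054148197174
```

The bar is held at 11.3 mm. Turning clockwise.

```bash
python3 -m handwheel '[{"tx":0,"ty":0,"tz":0,"roll":0.1},{"tx":0,"ty":0,"tz":0,"roll":0.1},{"tx":0,"ty":0,"tz":0,"roll":0.1},{"tx":0,"ty":0,"tz":0,"roll":0.1},{"tx":0,"ty":0,"tz":0,"roll":0.1},{"tx":0,"ty":0,"tz":0,"roll":0.1},{"tx":0,"ty":0,"tz":0,"roll":0.1},{"tx":0,"ty":0,"tz":0,"roll":0.1},{"tx":0,"ty":0,"tz":0,"roll":0.1},{"tx":0,"ty":0,"tz":0,"roll":0.1},{"tx":0,"ty":0,"tz":0,"roll":0.1},{"tx":0,"ty":0,"tz":0,"roll":0.03}]'
python3 -m handwheel '[{"tx":0,"ty":0,"tz":0,"roll":0},{"tx":0,"ty":0,"tz":0,"roll":0},{"tx":0,"ty":0,"tz":0,"roll":0}]'
python3 go.py .4942 -.2678 .033 11.2
```

```text
t: 6.63
tool_pos: [0.4968, -0.2656, 0.0353]
tool_rot: [1.996, 2.424, 0.01]
contact_force: [9.1, 10.4, -1.5]
opening: 0.0116
grip_force: 34.7
t: 6.88
tool_pos: [0.4968, -0.2656, 0.0353]
tool_rot: [1.991, 2.428, 0.01]
contact_force: [8.6, 9.7, -0.7]
opening: 0.0114
grip_force: 34.6
t 6.88 pos [ 0.4968 -0.2656  0.0353] yawY 11.27 q [-0.63  0.06  1.89  0.01  1.2  -0.83] z [ 0.005  0.004 -1.   ]
shift mm [-1.7 -3.   2.2] roll rad 0.001 F [ 8.6  9.7 -0.7] open 0.011444350593677769 grip 34.648688435554504
```

```bash
python3 -m handwheel '[{"tx":0,"ty":0,"tz":0,"roll":0},{"tx":0,"ty":0,"tz":0,"roll":0},{"tx":0,"ty":0,"tz":0,"roll":0},{"tx":0,"ty":0,"tz":0,"roll":0},{"tx":0,"ty":0,"tz":-15,"roll":0},{"tx":0,"ty":0,"tz":-25,"roll":0},{"tx":0,"ty":0,"tz":-30,"roll":0},{"tx":0,"ty":0,"tz":-30,"roll":0},{"tx":0,"ty":0,"tz":-30,"roll":0},{"tx":0,"ty":0,"tz":-15,"roll":0}]' 40
python3 go.py .45 .0 .178 90
```

```text
t: 7.72
tool_pos: [0.4956, -0.2694, 0.1847]
tool_rot: [1.989, 2.424, -0.001]
contact_force: [0.2, 0.1, -0.5]
opening: 0.0402
grip_force: 0.0
t 7.72 pos [ 0.4956 -0.2694  0.1847] yawY 11.25 q [-0.63 -0.09  1.77 -0.    1.46 -0.83] z [ 0.005 -0.004 -1.   ]
shift mm [273.2   7.8   5.3] roll rad -1.374 F [ 0.2  0.1 -0.5] open 0.04024434630734046 grip 0.0
```

```bash
python3 -m handwheel '[{"tx":28,"ty":0,"tz":0,"roll":0},{"tx":34,"ty":0,"tz":0,"roll":0},{"tx":34,"ty":0,"tz":0,"roll":0},{"tx":34,"ty":0,"tz":0,"roll":0},{"tx":34,"ty":0,"tz":0,"roll":0},{"tx":34,"ty":0,"tz":0,"roll":0},{"tx":34,"ty":0,"tz":0,"roll":0},{"tx":34,"ty":0,"tz":0,"roll":0},{"tx":34,"ty":0,"tz":0,"roll":0},{"tx":0,"ty":0,"tz":0,"roll":-0.12},{"tx":0,"ty":0,"tz":0,"roll":-0.12},{"tx":0,"ty":0,"tz":0,"roll":-0.12}]' 60
python3 go.py .45 .0 .178 90
python3 - <<'E'
from h import *
t,Dt=grab('top','t4'); s,Ds=grab('side','s4')
im=np.zeros((600,800,3),np.uint8)
im[:,:400]=cv2.resize(t[202:262,370:410],(400,600),interpolation=cv2.INTER_CUBIC)
im[:,400:]=cv2.resize(s[175:235,306:346],(400,600),interpolation=cv2.INTER_CUBIC)
im[:,:]=0
im[:500,:400]=cv2.resize(t[208:258,371:411+0],(400,500),interpolation=cv2.INTER_CUBIC)
im[:300,400:]=cv2.resize(s[175:220,300:360],(400,300),interpolation=cv2.INTER_CUBIC)
im[300:600,400:]=cv2.resize(t[213:250,376:425],(400,300),interpolation=cv2.INTER_CUBIC)
cv2.imwrite('pics/c5.png',im[:,:,::-1])
# white line on bar, z=.095
h=cv2.cvtColor(t,cv2.COLOR_RGB2HSV)
g=t.astype(int).sum(2)//3; print(g[223:240,382:416])
E
```

```text
t: 8.72
tool_pos: [0.4355, 0.0267, 0.1799]
tool_rot: [1.515, 2.751, -0.001]
contact_force: [0.7, -0.9, -0.0]
opening: 0.0602
grip_force: 0.0
t 8.72 pos [0.4355 0.0267 0.1799] yawY 32.33 q [-0.11 -0.42  2.05 -0.    1.51 -0.67] z [ 0.    -0.001 -1.   ]
shift mm [-30.3  -2.    2. ] roll rad -1.007 F [ 0.7 -0.9 -0. ] open 0.06016623325171569 grip 0.0
[[225 225 224 218 197 173 141 120 116 116 116 118 129 157 189 215 223 224
  223 217 205 209 208 200 176 153 147 146 146 146 144 144 145 145]
 [224 223 217 190 148 118  98  88  85  85  85  86  91 108 139 183 212 217
  215 206 209 217 215 212 199 161 146 145 144 141 141 142 145 145]
 [223 216 189 145 106  89  84  84  84  83  82  81  82  85  98 132 167 177
  172 168 194 218 216 208 204 162 142 138 131 124 123 130 142 145]
 [218 188 145 106  88  84  83  82  82  81  79  77  78  79  82  95 116 129
  133 141 173 211 209 206 199 153 125 117 106  98  97 113 137 144]
 [210 152 104  87  84  82  79  77  78  78  78  83  92 102 111 121 130 149
  163 162 163 197 208 214 194 136 101  93  88  85  88 104 131 143]
 [191 124  84  80  80  79  77  77  77  79  85 
[... 946 characters left out ...]
 115  74  74  76  76  78  82  84  84  84  85  85  85  86  86  98 145
  201 222 225 225 223 218 210 206 176 151 146 145 145 144 144 144]
 [210 149  98  84  85  85  85  86  86  86  87  86  86  86  86  91 120 175
  217 225 226 223 219 217 208 204 171 149 146 145 145 145 144 144]
 [220 189 139 100  87  87  87  87  86  87  86  86  86  86  90 109 154 204
  224 227 226 223 215 212 206 197 163 147 147 146 145 145 145 145]
 [225 217 187 140 106  91  86  87  87  87  87  86  89  96 111 150 195 220
  227 227 227 225 220 216 205 183 156 147 146 145 145 145 145 145]
 [226 224 216 189 154 123 103  95  94  95  96 102 119 137 155 194 219 226
  227 226 224 224 224 219 201 169 150 147 146 145 145 144 145 145]]
```

View pics/c5.png

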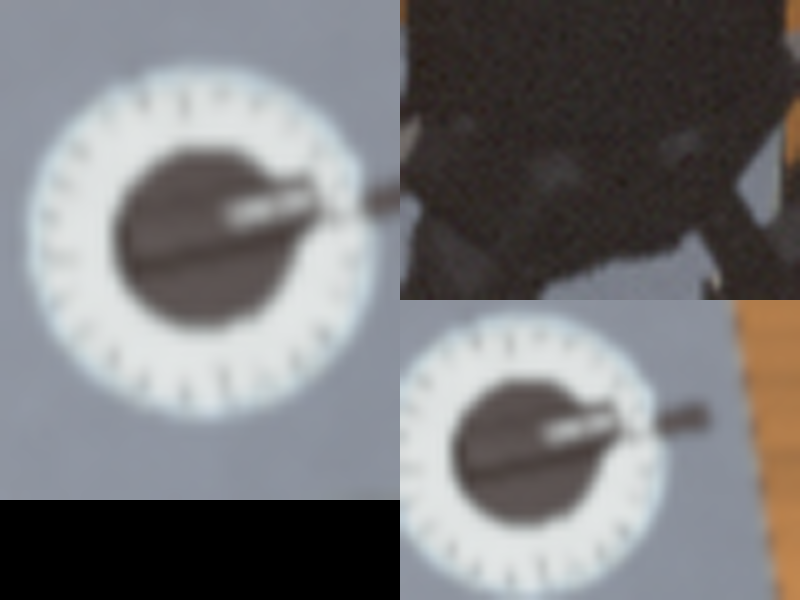

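The pointer's white line (394,229 to 400,227) and its tip at about (404,229) point straight at the index block (410.6,227.3), and the ring hasn't moved. Quick numeric check, plus the stand pose for the bolt.

```bash
python3 - <<'E'
from h import *
g=cv2.imread('pics/t4.png').mean(2); h=cv2.cvtColor(cv2.imread('pics/t4.png'),cv2.COLOR_BGR2HSV)
A=np.array([.4942,-.2678])
ang=lambda X:np.degrees(np.arctan2(X[...,1]-A[1],X[...,0]-A[0]))
vv,uu=np.mgrid[224:232,405:416]; W=np.clip(128-g[224:232,405:416],0,None)
c=[(uu*W).sum()/W.sum(),(vv*W).sum()/W.sum()]; X=plane('top',c,.061)[0]; print('index',c,X,ang(X[:2]),np.linalg.norm(X[:2]-A))
# pointer white line: column centroids
pts=[]
for u in range(393,400):
    col=np.clip(g[225:233,u]-100,0,None); pts.append([u,(np.arange(225,233)*col).sum()/col.sum()])
L=plane('top',pts,.095)[:,:2]; d=L[-1]-L[0]; f=cv2.fitLine(np.float32(L),cv2.DIST_L2,0,.01,.01).ravel(); print('line dir',np.degrees(np.arctan2(f[1],f[0])),'from axis',ang(L).round(1))
# pointer tip at z~.067
for u in(402,403,404):
    col=np.clip(205-g[226:233,u],0,None); X=plane('top',[u,(np.arange(226,233)*col).sum()/col.sum()],.064)[0]; print('tip',X.round(4),ang(X[:2]),np.linalg.norm(X[:2]-A))
E
```

```text
index [np.float64(410.47034152186933), np.float64(227.27201917315756)] [ 0.50291701 -0.31229162  0.061     ] -78.91475612953334 0.04533751306797967
line dir -68.41118 from axis [-22.7 -67.4 -74.4 -75.  -68.7 -64.6 -67.4]
tip [ 0.5003 -0.2926  0.064 ] -76.29949378951429 0.025571942954507793
tip [ 0.4995 -0.2949  0.064 ] -78.85829587720707 0.027586419684875838
tip [ 0.4986 -0.2971  0.064 ] -81.50677152889457 0.029603441691623416
```

Pointer tip -78.9°, index -78.9°, gripper yaw gave -78.7°: the dial is aligned. Next is the bolt. I'll pre-rotate the tool and sample the head's phase from the side view as I go.

```bash
cat > snap.py <<'E'
from h import *
import sys
s,d=grab('side','b'+sys.argv[1]); o=ctrl.get_obs(); np.save(f'pics/bt{sys.argv[1]}.npy',o['t'])
E
python3 snap.py 0
python3 -m handwheel '[{"tx":0,"ty":0,"tz":0,"roll":-0.11},{"tx":0,"ty":0,"tz":0,"roll":-0.11},{"tx":0,"ty":0,"tz":0,"roll":-0.11},{"tx":0,"ty":0,"tz":0,"roll":-0.11},{"tx":0,"ty":0,"tz":0,"roll":-0.11},{"tx":0,"ty":0,"tz":0,"roll":-0.11},{"tx":0,"ty":0,"tz":0,"roll":-0.11},{"tx":0,"ty":0,"tz":0,"roll":-0.11},{"tx":0,"ty":0,"tz":0,"roll":-0.11},{"tx":0,"ty":0,"tz":0,"roll":-0.07}]' 56
python3 snap.py 1
python3 go.py .5324 .2082 .178 92.9
python3 - <<'E'
from h import *
im=[]
for n in('side0','s2','b0','b1'):
    a=cv2.imread(f'pics/{n}.png')[370:412,215:265]; im.append(cv2.resize(a,(400,300),interpolation=cv2.INTER_CUBIC))
t=cv2.imread('pics/top0.png')
cv2.imwrite('pics/c6.png',np.vstack([np.hstack(im[:2]),np.hstack(im[2:])]))
print([float(np.load(f'pics/bt{i}.npy')) for i in(0,1)])
print('head top guess',plane('top',[175.5,216],.111))
E
```

```text
t: 9.7
tool_pos: [0.4357, 0.0259, 0.1798]
tool_rot: [0.074, -3.141, 0.001]
contact_force: [-0.9, 0.0, -0.2]
opening: 0.0561
grip_force: 0.0
t 9.75 pos [0.4357 0.0259 0.1798] yawY 92.75 q [-0.11 -0.42  2.05 -0.    1.51 -1.73] z [-0. -0. -1.]
shift mm [-105.3  177.5    1.7] roll rad -0.003 F [ 0.6  0.3 -0.4] open 0.056079738394972926 grip 0.0
[8.8667, 9.75]
head top guess [[0.53296308 0.205656   0.111     ]]
```

View pics/c6.png

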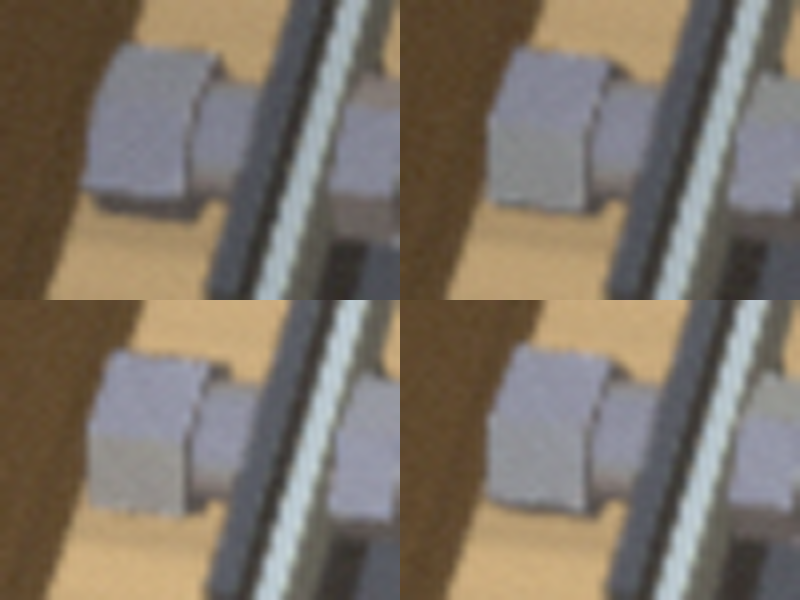

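The edge between the two lit faces is at pixel (232.8,388.8) at t=8.82 and (233.1,387.9) at t=9.70, and it is moving up. I'll cast it onto the 17.3 mm corner circle to get the phase.

```bash
python3 - <<'E'
from h import *
B=np.array([.5326,.2075,.095]); a=np.radians(2.85); Rz=np.array([[np.cos(a),np.sin(a),0],[-np.sin(a),np.cos(a),0],[0,0,1]])
# edge ends in crops: (x,y) in 400x300 tile; sample several along edge
for nm,t,pts in(('s2',4.2,[[92,119],[195,138]]),('b0',8.82,[[90,128],[190,140]]),('b1',9.70,[[90,118],[197,137]]),('side0',.0,[[100,98],[205,118]])):
    m=np.mean(pts,0); uv=[215+m[0]/8,370+m[1]/7.143]
    o,d=ray('side',uv); o=Rz@(o-B); d=Rz@d[0]
    A=d[1]**2+d[2]**2; b=o[1]*d[1]+o[2]*d[2]; 
    for r in(.0173,):
        D=b*b-A*(o[1]**2+o[2]**2-r*r); s=(-b-np.sqrt(max(D,0)))/A; X=o+s*d
        th=np.degrees(np.arctan2(X[2],X[1])); ph=(th-30+30)%60-30
        print(nm,t,np.round(X*1e3,1),'theta',th.round(1),'phase from upright flats',ph.round(1))
E
python3 -m handwheel '[{"tx":-12,"ty":20,"tz":0,"roll":0},{"tx":-12,"ty":20,"tz":0,"roll":0},{"tx":-12,"ty":20,"tz":0,"roll":0},{"tx":-12,"ty":20,"tz":0,"roll":0},{"tx":-12,"ty":20,"tz":0,"roll":0},{"tx":-12,"ty":20,"tz":0,"roll":0},{"tx":-12,"ty":20,"tz":0,"roll":0},{"tx":-11,"ty":20,"tz":0,"roll":0},{"tx":-10,"ty":17,"tz":0,"roll":0},{"tx":0,"ty":0,"tz":0,"roll":0},{"tx":0,"ty":0,"tz":0,"roll":0}]'
python3 go.py .5334 .2075 .0375 92.9
```

```text
s2 4.2 [ 0.8  9.4 14.5] theta 57.2 phase from upright flats 27.2
b0 8.82 [ 1.3 10.3 13.9] theta 53.6 phase from upright flats 23.6
b1 9.7 [ 0.8  9.2 14.6] theta 57.9 phase from upright flats 27.9
side0 0.0 [-0.1  5.7 16.3] theta 70.6 phase from upright flats -19.4
t: 10.67
tool_pos: [0.5325, 0.2082, 0.1794]
tool_rot: [0.069, -3.14, 0.001]
contact_force: [0.2, 0.0, 0.6]
opening: 0.0559
grip_force: 0.0
t 10.67 pos [0.5325 0.2082 0.1794] yawY 92.53 q [ 0.24 -0.06  1.75 -0.    1.45 -1.37] z [-0.001 -0.001 -1.   ]
shift mm [ -1.   -0.6 141.9] roll rad -0.006 F [0.2 0.  0.6] open 0.0559050283411588 grip 0.0
```

Phase model: about 11.2°/s, and flats upright next at t of about 12.5 s. Descend now (10 rows, to 11.5 s), check forces, then close just before.

```bash
python3 -m handwheel '[{"tx":0,"ty":0,"tz":15,"roll":0},{"tx":-1,"ty":-1,"tz":18,"roll":0},{"tx":0,"ty":0,"tz":18,"roll":0},{"tx":0,"ty":0,"tz":18,"roll":0},{"tx":0,"ty":0,"tz":17,"roll":0},{"tx":0,"ty":0,"tz":16,"roll":0},{"tx":0,"ty":0,"tz":14,"roll":0},{"tx":0,"ty":0,"tz":12,"roll":0},{"tx":0,"ty":0,"tz":8,"roll":0},{"tx":0,"ty":0,"tz":5,"roll":0},{"tx":0,"ty":0,"tz":0,"roll":0}]'
python3 go.py .5334 .2075 .0375 92.9
```

```text
t: 11.58
tool_pos: [0.5328, 0.2067, 0.0377]
tool_rot: [0.072, -3.139, 0.001]
contact_force: [-0.1, -0.1, -0.0]
opening: 0.056
grip_force: 0.0
t 11.58 pos [0.5328 0.2067 0.0377] yawY 92.61 q [ 0.24  0.08  1.86 -0.    1.21 -1.38] z [-0.002 -0.    -1.   ]
shift mm [-0.6  0.7  0.2] roll rad -0.005 F [-0.1 -0.1 -0. ] open 0.055962942210826816 grip 0.0
```

```bash
python3 -m handwheel '[{"tx":0,"ty":0,"tz":0,"roll":0},{"tx":0,"ty":0,"tz":0,"roll":0},{"tx":0,"ty":0,"tz":0,"roll":0},{"tx":0,"ty":0,"tz":0,"roll":0},{"tx":0,"ty":0,"tz":0,"roll":0},{"tx":0,"ty":0,"tz":0,"roll":0},{"tx":0,"ty":0,"tz":0,"roll":0}]'
python3 -m handwheel '[{"tx":0,"ty":0,"tz":0,"roll":0},{"tx":0,"ty":0,"tz":0,"roll":0},{"tx":0,"ty":0,"tz":0,"roll":0},{"tx":0,"ty":0,"tz":0,"roll":0},{"tx":0,"ty":0,"tz":0,"roll":0},{"tx":0,"ty":0,"tz":0,"roll":0}]' 20 60
python3 go.py .5334 .2075 .0375 92.9
```

```text
t: 12.17
tool_pos: [0.5335, 0.2071, 0.039]
tool_rot: [-0.073, 3.14, 0.0]
contact_force: [0.5, 0.0, -0.6]
opening: 0.056
grip_force: 0.0
t: 12.67
tool_pos: [0.5334, 0.2099, 0.0396]
tool_rot: [-0.073, 3.14, 0.008]
contact_force: [-1.8, 8.4, 2.0]
opening: 0.0299
grip_force: 58.9
t 12.67 pos [0.5334 0.2099 0.0396] yawY 92.66 q [ 0.24  0.07  1.86  0.01  1.21 -1.38] z [ 0.     0.005 -1.   ]
shift mm [ 0.1 -2.4  2.1] roll rad -0.004 F [-1.8  8.4  2. ] open 0.029887032273665355 grip 58.93274333328009
```

The opening is 29.9 mm, so the pads are on the flats. Tighten, centre the command, and check that it holds.

```bash
python3 -m handwheel '[{"tx":0,"ty":2,"tz":0,"roll":0},{"tx":0,"ty":0,"tz":0,"roll":0},{"tx":0,"ty":0,"tz":0,"roll":0},{"tx":0,"ty":0,"tz":0,"roll":0},{"tx":0,"ty":0,"tz":0,"roll":0},{"tx":0,"ty":0,"tz":0,"roll":0},{"tx":0,"ty":0,"tz":0,"roll":0},{"tx":0,"ty":0,"tz":0,"roll":0},{"tx":0,"ty":0,"tz":0,"roll":0},{"tx":0,"ty":0,"tz":0,"roll":0},{"tx":0,"ty":0,"tz":0,"roll":0},{"tx":0,"ty":0,"tz":0,"roll":0}]' 20 100
python3 snap.py 2
python3 -m handwheel '[{"tx":0,"ty":0,"tz":0,"roll":0},{"tx":0,"ty":0,"tz":0,"roll":0},{"tx":0,"ty":0,"tz":0,"roll":0},{"tx":0,"ty":0,"tz":0,"roll":0},{"tx":0,"ty":0,"tz":0,"roll":0},{"tx":0,"ty":0,"tz":0,"roll":0},{"tx":0,"ty":0,"tz":0,"roll":0},{"tx":0,"ty":0,"tz":0,"roll":0},{"tx":0,"ty":0,"tz":0,"roll":0},{"tx":0,"ty":0,"tz":0,"roll":0},{"tx":0,"ty":0,"tz":0,"roll":0},{"tx":0,"ty":0,"tz":0,"roll":0}]'
python3 snap.py 3
python3 - <<'E'
from h import *
print(ctrl.get_obs()['wrist_torque'])
im=[cv2.resize(cv2.imread(f'pics/b{i}.png')[320:440,190:290],(400,480),interpolation=cv2.INTER_CUBIC) for i in(2,3)]
cv2.imwrite('pics/c7.png',np.hstack(im))
E
```

```text
t: 13.67
tool_pos: [0.5334, 0.2097, 0.0398]
tool_rot: [0.073, -3.141, -0.001]
contact_force: [-4.0, 0.6, 5.7]
opening: 0.0286
grip_force: 98.1
t: 14.72
tool_pos: [0.5334, 0.2097, 0.0397]
tool_rot: [0.073, -3.141, -0.001]
contact_force: [-3.2, 1.2, 5.7]
opening: 0.029
grip_force: 98.1
[0.39307806 0.57257976 0.19325949]
```

View pics/c7.png

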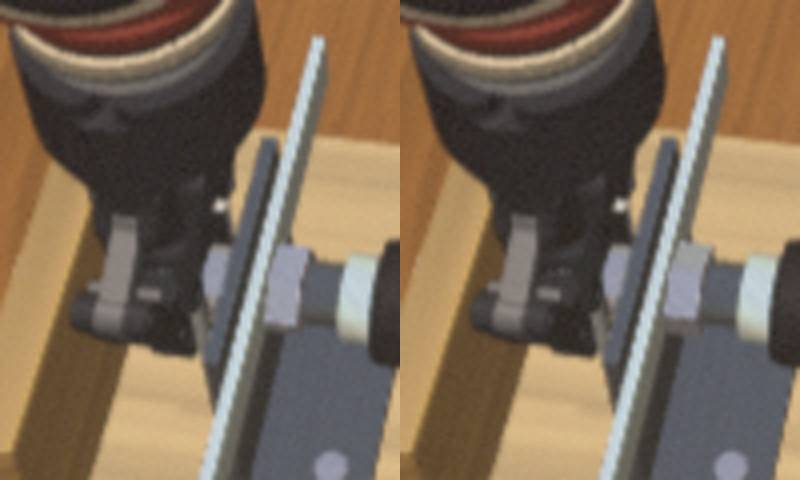

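The gripper sits in the gap around the head and its pose is unchanged between the two frames. The nut at (290,290) keeps turning. The opening stays at about 29 mm with 98 N grip. Handing in.

```bash
python3 -c "
from station import ctrl; print(ctrl.finish_job())"
```

```text
the job is handed in; nothing more can be done
None
```

The job is handed in at about 15 s: the dial lines up with the index block to within about 2°, and the bolt head is held on its flats at 98 N, no longer turning; the arm kept clear of the cup, bust and stick.

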